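Index the filter slide on its ball detent and hold it there

TASK

On the bench rail, take the round knob of the filter carriage lightly between the fingers (a grip of no more than 30 N, as its mount is delicate) and slide the carriage toward the block that has the ball plunger until you feel the ball click into the notch in the carriage's edge. Do not run on past that click: finish with the ball in the notch, standing still and still holding the knob, because I will lock the carriage while you keep it there. Leave the loose things round the rail where they are.

Things in the scene. Friction and masses are not known exactly. Their poses are not given: they have to be found in the camera images.
- rail: Bench rail fixed to the table: aluminium base plate 105 x 350 x 10 mm with a steel guide on it and an upright plate at each end. Origin on the table under the middle of the guide; its y axis runs along the guide (the sliding direction), x across it, away from the robot, z up. The base plate spans x -70 to +35 mm, y -175 to +175 mm.
- carriage (a joint): Place (m) of the filter carriage along the rail's y axis, 0 at mid-rail, travel +-0.135; knob axis and notch lie at this y. Friction 1.5 N, stays where left, cannot be lifted off or turned. Aluminium block 50 x 60 mm, top 35 mm above the table, with an arm on its far side (+x) carrying a flat ring with a filter glass, out to rail x = +94 mm.
- knob (a point): Centre of the knob's head: black round upright knob on the carriage, head 26 mm in diameter, 45 to 75 mm above the table (this point 59 mm), on a 14 mm stem down to the carriage top at 35 mm. Nothing else on carriage, rail or clamp blocks is higher than 40 mm. Axes parallel to the rail's.
- notch (a point): Bottom of the V notch in the carriage's edge that faces the robot (rail x = -22 mm), 28 mm above the table, at the knob axis's y along the rail. The notch is 3 mm deep and 10 mm wide. The edge is flat to 22 mm either side of the notch, then tapers off to the carriage's ends 30 mm from the notch.
- ball_line (a point): Tip of the ball plunger's 8 mm steel ball when fully out (rail x = -22 mm, 28 mm above the table), pushed to rail +x by a spring of 7 to 10 N. At the click, the notch has the same y along the rail as this point. Felt: about 3 N back as the ball climbs the edge's taper, little on the flat, then within 5 mm of the click a 5 N pull onward, turning to a 5 N push back just past it.
- plunger_block: Steel clamp block 30 x 30 x 30 mm, top 40 mm above the table, fixed on the robot's side of the guide (rail x -61 to -31 mm), with the ball plunger through it: a dark round cap, 16 mm in diameter, stands out 20 mm from its face toward the robot. On either half of the rail, 60 to 110 mm from its middle. Origin on the table under the guide's centre line; axes as the rail's.
- plain_block: The like block without cap or ball, on the other half of the rail; it does nothing. Origin and axes as for the plunger block.
- objective_can_1_mid (a point): Middle of a loose objective can, black top, 37 mm in diameter, 46 mm high, behind the rail; to be left alone.
- filter_cube_mid (a point): Middle of a loose black filter cube, 33 x 30 x 32 mm, behind the rail; to be left alone.
- post_c_mid (a point): Middle of a loose steel post lying down, 13 mm thick, 100 mm long, in front of the rail; to be left alone.
- usb_stick_mid (a point): Middle of a loose memory stick, 18 x 51 x 8 mm, in front of the rail; to be left alone.

How it is judged:
By the outcome, as a careful person would: the job done as asked, in the order asked, and still so for the second after the job is handed in, while the arm keeps its last pose, push and grip.
It also fails if it takes over 40 s, if anything falls off the work surface, if the arm or the gripper's body presses on something with over 40 N, if the wrist force passes 120 N, or if a joint passes its speed limit or range.

ROBOT

A 6-joint arm with a two-finger parallel gripper is mounted at the origin on the work surface; the furniture and walls round the work are solid. World frame = base frame: x ahead of the robot, y to its left, z up, the work surface at z = 0. Lengths are in m, angles in rad, forces in N, time in s.
With the tool pointing down it reaches from about 0.35 to 0.775 m from the base axis. Payload 5.5 kg.
Tool frame: the origin (TCP) lies at the very end of the fingers, on their centre line; the grasp point (between the pads) lies env.pinch_z behind it (env.pinch_z is the distance from the TCP to the grasp point, in m); z points along the fingers, y is the line along which they close (so a half turn about z gives the same grasp; the last joint's range is limited). The gripper opens to 85 mm and grips with 20 to 120 N. Pads are 22 mm wide; open, the fingers measure 114 mm over their backs; the gripper's body (76 mm by 85 mm) begins 54 mm behind the grasp point. The pads swing forward as they close: fully open they stand 13 mm farther back than shut.
Start: joints at [-1.343, 0.313, 0.046, 1.304, 0, 1.431], TCP at [0.207, -0.537, 0.231] pointing down, gripper open.
Joint ranges: [-2.76, 2.76], [-0.86, 1.69], [-1.03, 1.26], [-2.2, 2.34], [-1.47, 1.5], [-3.14, 3.14]. Speed limits (rad/s): [2.57, 2.57, 3.14, 3.14, 3.14, 3.14].

INTERFACE

Orientations are given as a unit quaternion [w, x, y, z].
In Python, from workcell import env, eyes gives the robot as it stands.
- The arm moves only by the shell command python3 -m jog 'ROWS' [FORCE]. ROWS is JSON, one flat list of numbers, 7 for each row, row after row: the shift along the world's x, y, z as a fraction of full scale, then the turn, a rotation vector about the world's x, y, z as a fraction of full scale, then the opening, from -1 (shut) to 1 (fully open), so that 0 is half open. A call has 1 to 12 rows; each row is the pose to reach, as a shift and turn from the pose commanded when the call began, turning the shorter way round; what a row does not reach only later rows make up. Full scale, the value 1, is 20 cm for a shift and pi rad for a turn. A row lasts 1/12 s, in which the tool goes at most 41.7 mm and 7.16 degrees, less where a joint would pass 70% of its speed; a pose out of reach is approached as far as the arm can. A call with a number of a shift or a turn outside -1 to 1 is refused whole. A call with a gripper value outside its range is refused whole. The fingers move at their own pace and stop on an object; FORCE is the grip in N (left out, the last holds). Time passes only in rows, so rows that repeat a pose let the fingers close. It gives the time, the measured TCP pose, the force, the opening and the grip force at its end, in the units of the state.
- env.get_state(): the state, without advancing time (a new reading comes with each control period).
- eyes.read_camera(name): name is "scene" or "top" or "wrist"; returns (picture, depth): 480x640x3 uint8, red, green, blue; 480x640 float32, m along the optical axis (not along the pixel's ray), 0 where there is no reading.
- eyes.calibration(name): a dict with "fx", "fy", "cx", "cy" (pixels), "R" (3x3) and "t" (3): a world point X has camera coordinates R X + t; the wrist camera has in their place "tool_from_camera" (4x4, takes a point from camera to tool coordinates, whose origin is the TCP and whose axes are the flange's). Camera axes: x right, y down, z forward; pixel columns grow to the right and rows downward; lengths in m; the calibration is good to about 2 mm. A picture is of the moment at which its call begins: read the wrist's pose just before it. calibration takes no time and is no camera call.
- env.hand_in(): hands the job in; it is judged then, once.
The state is a dict: "clock": time; "joint_pos": joint angles; "qvel": joint speeds; "tau": joint torques, N m; "tcp_pos": TCP position; "orientation": TCP orientation; "wrist_force": force on the tool from outside, world axes, zero at the start; "ft_torque": the same for the moment, N m; "finger_gap": finger opening in m; "grip_force": force on a finger pad.
Only numpy, scipy, OpenCV 4.12 (cv2) and the standard library are available. Lean on these libraries where they do the work, as an engineer would, in place of code of your own. Each camera call takes 0.05 s, during which the arm holds its last target. There are 200 camera calls.

## Working session

There is one attempt and no reset: what is moved stays moved. The work goes in short steps, Python scripts to look and compute and a shell command to move; the robot and the scene stay as the last step left them, time stands still between calls to the robot, and variables do not carry over. Pictures are saved under pics/ and viewed, at most 10 in all, crops included, and the job is handed in when it is done.

```bash
mkdir -p pics; ls; python3 - <<'E'
from workcell import env, eyes
import cv2,numpy as np
s=env.get_state(); print(s, env.pinch_z)
for n in ("scene","top"):
    p,d=eyes.read_camera(n); cv2.imwrite(f"pics/{n}0.png",p[:,:,::-1]); np.savez(f"{n}0.npz",p=p,d=d)
    print(n,eyes.calibration(n))
E
```

```text
pics
{'clock': 0.0, 'joint_pos': array([-1.34261996e+00,  3.14012029e-01,  4.49781573e-02,  1.30358233e+00,
       -1.58746735e-05,  1.43117643e+00]), 'qvel': array([-0.00014482, -0.00114676, -0.00011972, -0.00012981,  0.00148142,
        0.0001536 ]), 'tau': array([ 1.41659348e-03, -4.80630362e+01,  2.98530793e+01,  1.95433362e-02,
        8.64351978e-05,  4.85338106e-06]), 'tcp_pos': array([ 0.2066076 , -0.53605828,  0.23040191]), 'orientation': array([-9.08691937e-04,  9.83137931e-01,  1.82863285e-01, -4.82067121e-05]), 'wrist_force': array([0.56228244, 0.137949  , 0.23820366]), 'ft_torque': array([-0.03240237, -0.01071967, -0.02520504]), 'grip_force': 0.0, 'finger_gap': 0.0856123263296704} 0.0187
scene {'fx': 587.698479684593, 'fy': 587.698479684593, 'cx': 328.2420131867628, 'cy': 255.35514453279424, 'R': array([[-0.91071539, -0.41266322,  0.01750859],
       [-0.27137784,  0.56587716, -0.77854807],
       [ 0.31137044, -0.71378715, -0.62734069]]), 't': array([0.48302061, 0.22186009, 0.87345581])}
top {'fx': 562.5083208776463, 'fy': 562.5083208776463, 'cx': 322.67112965607487, 'cy': 244.6184438509226, 'R': array([[-0.00276649, -0.99990331, -0.01362751],
       [-0.99472633,  0.00414886, -0.10248083],
       [ 0.10252746,  0.01327213, -0.99464163]]), 't': array([0.01219086, 0.55568369, 0.84764389])}
```

View pics/top0.png

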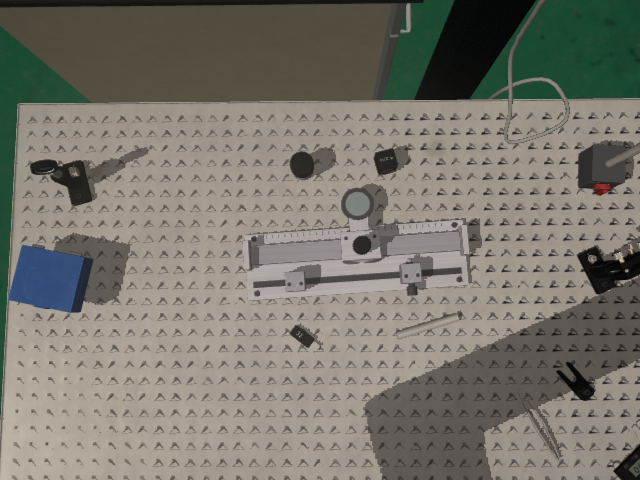

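View pics/scene0.png

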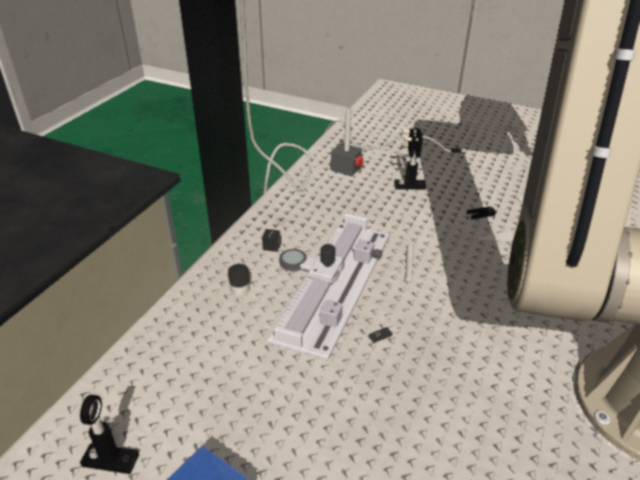

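The top view shows the knob at (362,245). The plunger block is at (411,270) with its dark cap at (412,290), so it lies toward world −y. The plain block is at (295,281), the cans behind the rail, and the post (430,325) and stick (303,336) in front.

```bash
cat > h.py <<'E'
import numpy as np,cv2
from workcell import env,eyes
def ray(c,uv,z):
    uv=np.atleast_2d(uv).astype(float); R,t=c["R"],c["t"]
    r=np.c_[(uv[:,0]-c["cx"])/c["fx"],(uv[:,1]-c["cy"])/c["fy"],np.ones(len(uv))]@R
    o=-R.T@t; return o+r*((z-o[2])/r[:,2])[:,None]
E
python3 - <<'E'
from h import *
f=np.load("top0.npz");p,d=f["p"],f["d"];c=eyes.calibration("top")
v,u=np.mgrid[:480,:640]
X=np.stack([(u-c["cx"])/c["fx"]*d,(v-c["cy"])/c["fy"]*d,d],-1)
W=(X-c["t"])@c["R"]
g=p.max(2)
def comp(m,seed,z,name):
    n,l,s,ce=cv2.connectedComponentsWithStats(m.astype(np.uint8))
    box=l[seed[1]-3:seed[1]+4,seed[0]-3:seed[0]+4]; box=box[box>0]
    k=np.bincount(box).argmax()
    cn=cv2.findContours((l==k).astype(np.uint8),0,2)[0][0]
    r=cv2.minAreaRect(cn); print(name,s[k],ce[k],r,"->",ray(c,r[0],z)[0].round(4)); return l==k,r
comp((g<60),(362,245),.075,"knob")
comp((g<70),(412,290),.028,"cap")
h=W[...,2]
for s,n in(((411,270),"plunger"),((295,281),"plain"),((362,245),"knob")): print(n,"h",h[s[1],s[0]].round(3))
comp((h>.033)&(h<.05)&(v>262),(411,270),.04,"plunger")
comp((h>.033)&(h<.05)&(v>262),(295,281),.04,"plain")
print(ray(c,[[248,237],[251,299],[469,284],[467,222]],.01).round(4))
cv2.imwrite("pics/crop.png",cv2.resize(p[190:350,235:485,::-1],None,fx=3.2,fy=3.2,interpolation=2))
E
```

```text
knob [353 236  18  18 251] [361.78884462 244.66135458] ((361.5, 244.5), (17.0, 17.0), 90.0) -> [ 0.5509 -0.0476  0.075 ]
cap [409 283   8  12  48] [413.9375 288.6875] ((413.90008544921875, 288.800048828125), (11.180339813232422, 6.260990142822266), 63.43495178222656) -> [ 0.4867 -0.1303  0.028 ]
plunger h 0.041
plain h 0.04
knob h 0.075
plunger [401 263  21  33 467] [411.00856531 275.28265525] ((411.0, 279.0), (32.0, 20.0), 90.0) -> [ 0.5013 -0.1244  0.04  ]
plain [285 271  20  21 382] [294.54973822 280.78534031] ((294.5, 281.0), (20.0, 19.0), 90.0) -> [0.4988 0.0533 0.04  ]
[[ 0.5704  0.1297  0.01  ]
 [ 0.4718  0.1239  0.01  ]
 [ 0.4944 -0.2197  0.01  ]
 [ 0.5929 -0.2194  0.01  ]]
```

View pics/crop.png

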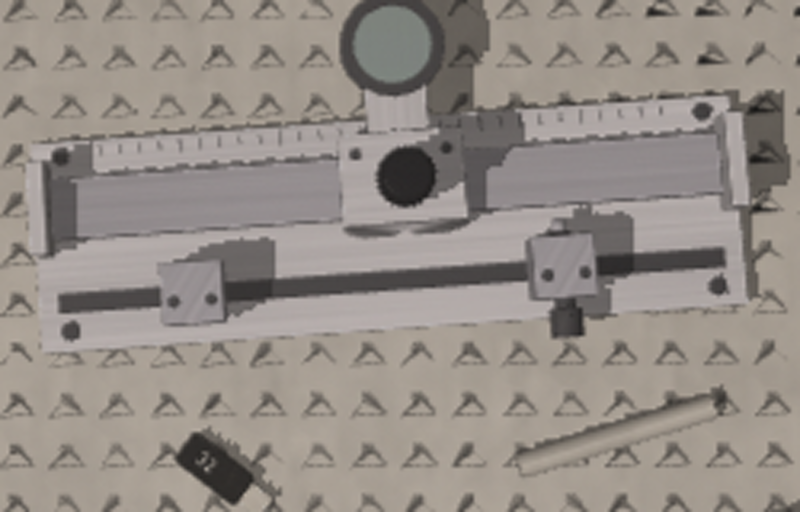

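The crop shows that the carriage notch faces the plunger block and the block lies to the right (−y). The rail is tilted about 4°. The slot ends are at crop (58,303) and (725,257).

```bash
python3 - <<'E'
from h import *
c=eyes.calibration("top"); cr=lambda x,y:(235+x/3.2,190+y/3.2)
a=ray(c,[cr(58,303),cr(725,257)],.01); y=a[0]-a[1]; y/=np.linalg.norm(y); print("yaw",np.degrees(np.arctan2(-y[0],y[1])))
k=ray(c,(361.6,244.6),.075)[0]; b=ray(c,cr(563,267),.04)[0]; cp=ray(c,cr(567,320),.036)[0]
print(y,k,b,cp,"along to block",(b-k)@y,"to cap",(cp-k)@y)
E
python3 -m jog '[0.28,0.4,0,0,0,-0.03,1, 0.57,0.8,0,0,0,-0.06,1, 0.85,1,0,0,0,-0.09,1, 0.85,1,0,0,0,-0.095,1, 0.85,1,0,0,0,-0.095,1, 0.85,1,0,0,0,-0.095,1]'
```

```text
yaw 3.750600472480093
[-0.06541359  0.99785824  0.        ] [ 0.55073118 -0.04772258  0.075     ] [ 0.50977417 -0.12448425  0.04      ] [ 0.4846554  -0.12648721  0.036     ] along to block -0.07391812134266289 to cap -0.07427367485290587
clock: 0.6
tcp_pos: [0.3686, -0.3443, 0.231]
orientation: [-0.0, 0.999, 0.034, -0.0]
wrist_force: [0.7, -1.1, 0.8]
finger_gap: 0.0852
grip_force: 0.0
```

```bash
python3 -m jog '[0.1,0.2,0,0,0,0,1, 0.2,0.4,0,0,0,0,1, 0.3,0.6,0,0,0,0,1, 0.4,0.8,0,0,0,0,1, 0.5,0.9,0,0,0,0,1, 0.5,0.9,0,0,0,0,1, 0.5,0.9,0,0,0,0,1, 0.5,0.9,0,0,0,0,1]'
python3 - <<'E'
from h import *
s=env.get_state(); print(s["tcp_pos"],s["orientation"])
p,d=eyes.read_camera("wrist"); cv2.imwrite("pics/w1.png",p[:,:,::-1]); np.savez("w1.npz",p=p,d=d,t=s["tcp_pos"],q=s["orientation"]); print(eyes.calibration("wrist"))
E
```

```text
clock: 1.27
tcp_pos: [0.4677, -0.1658, 0.2309]
orientation: [0.0, 0.999, 0.035, -0.001]
wrist_force: [-0.1, -0.9, -0.5]
finger_gap: 0.0856
grip_force: 0.0
[ 0.46770348 -0.16584884  0.23093662] [ 1.11079275e-05  9.99380428e-01  3.51920582e-02 -5.28131688e-04]
{'fx': 332.2286292822761, 'fy': 332.2286292822761, 'cx': 319.8877585310607, 'cy': 243.72915646981508, 'tool_from_camera': array([[-2.04711016e-04, -9.53949775e-01, -2.99966306e-01,
         7.76692856e-02],
       [ 9.99999361e-01,  1.38229631e-04, -1.12204272e-03,
         4.15183057e-05],
       [ 1.11183663e-03, -2.99966344e-01,  9.53949137e-01,
        -1.42314208e-01],
       [ 0.00000000e+00,  0.00000000e+00,  0.00000000e+00,
         1.00000000e+00]])}
```

View pics/w1.png

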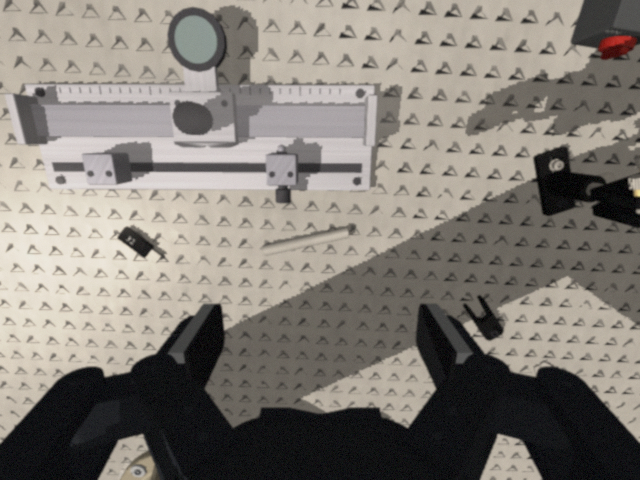

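The wrist view shows the rail level in the image, so the tool is square to it. The knob is at (192,118), the plunger block at (282,167) with its cap at (283,195).

```bash
python3 - <<'E'
from h import *
from scipy.spatial.transform import Rotation as Ro
f=np.load("w1.npz");p,d=f["p"],f["d"];c=eyes.calibration("wrist")
q=f["q"];R=Ro.from_quat(np.r_[q[1:],q[0]]).as_matrix();T=c["tool_from_camera"]
v,u=np.mgrid[:480,:640]
X=np.stack([(u-c["cx"])/c["fx"]*d,(v-c["cy"])/c["fy"]*d,d],-1)
W=(X@T[:3,:3].T+T[:3,3])@R.T+f["t"]
y=np.array([-.0654,.9979]);x=np.array([.9979,.0654])
def st(m,n):
    P=W[m][:,:2]; a=P@x;b=P@y; lo=[np.percentile(t,1.5) for t in(a,b)];hi=[np.percentile(t,98.5) for t in(a,b)]
    mid=(np.array(lo)+hi)/2; print(n,m.sum(),"rail mid",mid.round(4),"size",np.subtract(hi,lo).round(4),"world",(mid[0]*x+mid[1]*y).round(4),"z",np.median(W[m][:,2]).round(4)); return mid
k=st((W[...,2]>.068)&(W[...,2]<.085)&(abs(u-192)<40)&(abs(v-118)<40),"knob")
b=st((W[...,2]>.036)&(W[...,2]<.046)&(abs(u-284)<22)&(abs(v-165)<18),"block")
cp=st((W[...,2]>.02)&(p.max(2)<75)&(abs(u-283)<12)&(v>186)&(v<206),"cap")
print("slide",(b-k)[1],(cp-k)[1])
E
```

```text
knob 844 rail mid [ 0.5505 -0.0835] size [0.024  0.0242] world [ 0.5548 -0.0473] z 0.0744
block 877 rail mid [ 0.5061 -0.1566] size [0.0268 0.0289] world [ 0.5152 -0.1232] z 0.0398
cap 123 rail mid [ 0.4793 -0.1584] size [0.0147 0.0108] world [ 0.4886 -0.1268] z 0.0336
slide -0.07313791789885579 -0.07498146743691037
```

```bash
python3 -m jog '[0.14,0.2,0,0,0,0,1, 0.28,0.4,0,0,0,0,1, 0.427,0.59,0,0,0,0,1, 0.427,0.59,0,0,0,0,1, 0.427,0.59,-0.2,0,0,0,1, 0.427,0.59,-0.4,0,0,0,1, 0.427,0.59,-0.55,0,0,0,1, 0.427,0.59,-0.7,0,0,0,1, 0.427,0.59,-0.7,0,0,0,1, 0.427,0.59,-0.7,0,0,0,1]'
python3 - <<'E'
from h import *
s=env.get_state(); print(s["tcp_pos"],s["orientation"],s["wrist_force"])
p,d=eyes.read_camera("wrist"); cv2.imwrite("pics/w2.png",p[:,:,::-1])
E
```

```text
clock: 2.15
tcp_pos: [0.5515, -0.0494, 0.0901]
orientation: [-0.0, 0.999, 0.033, -0.002]
wrist_force: [-0.1, -0.6, 0.1]
finger_gap: 0.0856
grip_force: 0.0
[ 0.55145585 -0.04937256  0.09005904] [-4.80815309e-04  9.99442900e-01  3.32976340e-02 -2.21946823e-03] [-0.10306035 -0.64614925  0.0643141 ]
```

View pics/w2.png

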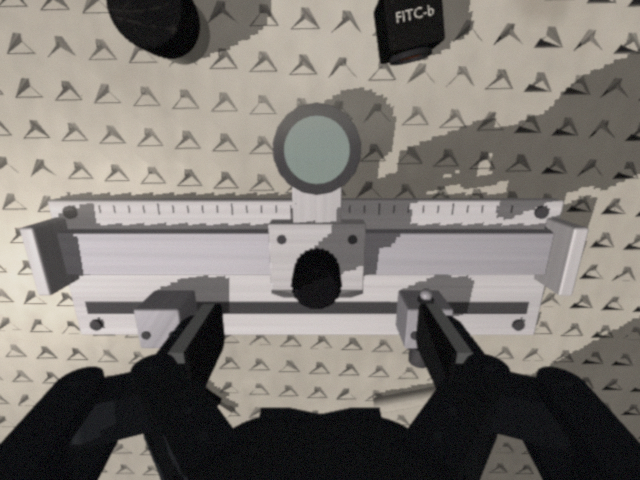

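The knob at (317,278) is centred between the fingers and clear of both blocks. I'll descend and then close at 25 N.

```bash
python3 -m jog '[0.005,0.005,-0.1,0,0,0,1, 0.005,0.005,-0.18,0,0,0,1, 0.005,0.005,-0.228,0,0,0,1, 0.005,0.005,-0.228,0,0,0,1, 0.005,0.005,-0.228,0,0,0,1]' 25
python3 -m jog '[0,0,0,0,0,0,-0.1, 0,0,0,0,0,0,-0.25, 0,0,0,0,0,0,-0.4, 0,0,0,0,0,0,-0.6, 0,0,0,0,0,0,-1, 0,0,0,0,0,0,-1, 0,0,0,0,0,0,-1, 0,0,0,0,0,0,-1, 0,0,0,0,0,0,-1]' 25
```

```text
clock: 2.62
tcp_pos: [0.5551, -0.0476, 0.047]
orientation: [0.0, 0.999, 0.034, 0.001]
wrist_force: [1.0, -0.1, 0.6]
finger_gap: 0.0854
grip_force: 0.0
clock: 3.37
tcp_pos: [0.5546, -0.0471, 0.0462]
orientation: [0.0, 0.999, 0.035, 0.0]
wrist_force: [-1.7, 1.0, 5.1]
finger_gap: 0.0252
grip_force: 24.6
```

```bash
python3 -m jog '[0.0033,-0.05,0,0,0,0,-1, 0.0066,-0.1,0,0,0,0,-1, 0.0098,-0.15,0,0,0,0,-1, 0.0131,-0.2,0,0,0,0,-1, 0.0131,-0.2,0,0,0,0,-1, 0.0131,-0.2,0,0,0,0,-1, 0.0131,-0.2,0,0,0,0,-1]'
python3 -m jog '[0.0033,-0.05,0,0,0,0,-1, 0.0065,-0.1,0,0,0,0,-1, 0.0065,-0.1,0,0,0,0,-1, 0.0065,-0.1,0,0,0,0,-1, 0.0065,-0.1,0,0,0,0,-1]'
```

```text
clock: 3.95
tcp_pos: [0.5574, -0.088, 0.0462]
orientation: [0.001, 0.999, 0.034, 0.0]
wrist_force: [-1.3, -1.6, 4.8]
finger_gap: 0.0247
grip_force: 24.6
clock: 4.37
tcp_pos: [0.5588, -0.1078, 0.0462]
orientation: [0.001, 0.999, 0.034, 0.0]
wrist_force: [-0.6, -1.0, 5.1]
finger_gap: 0.0251
grip_force: 25.2
```

```bash
g(){ grep -E 'tcp|wrist' | tr '\n' ' '; echo; }
python3 -m jog '[0.001,-0.015,0,0,0,0,-1, 0.0016,-0.025,0,0,0,0,-1, 0.0016,-0.025,0,0,0,0,-1, 0.0016,-0.025,0,0,0,0,-1]'|g
python3 -m jog '[0.0007,-0.01,0,0,0,0,-1, 0.0007,-0.01,0,0,0,0,-1, 0.0007,-0.01,0,0,0,0,-1, 0.0007,-0.01,0,0,0,0,-1]'|g
python3 -m jog '[0.0003,-0.005,0,0,0,0,-1, 0.0003,-0.005,0,0,0,0,-1, 0.0003,-0.005,0,0,0,0,-1, 0.0003,-0.005,0,0,0,0,-1]'|g
python3 -m jog '[0.0003,-0.005,0,0,0,0,-1, 0.0003,-0.005,0,0,0,0,-1, 0.0003,-0.005,0,0,0,0,-1, 0.0003,-0.005,0,0,0,0,-1]'|g
python3 -m jog '[0.0003,-0.005,0,0,0,0,-1, 0.0003,-0.005,0,0,0,0,-1, 0.0003,-0.005,0,0,0,0,-1, 0.0003,-0.005,0,0,0,0,-1]'|g
```

```text
tcp_pos: [0.559, -0.1124, 0.0462] wrist_force: [-1.3, -0.7, 4.5] 
tcp_pos: [0.5592, -0.1143, 0.0462] wrist_force: [-0.7, -0.3, 5.1] 
tcp_pos: [0.5593, -0.1157, 0.0462] wrist_force: [0.4, -2.2, 5.4] 
tcp_pos: [0.5594, -0.1165, 0.0462] wrist_force: [-1.1, -0.5, 5.0] 
tcp_pos: [0.5593, -0.1167, 0.0462] wrist_force: [-0.3, 1.7, 6.4]
```

```bash
cat > avg.py <<'E'
from h import *
F=[];P=[]
for i in range(6):
    eyes.read_camera("top"); s=env.get_state(); F.append(s["wrist_force"]);P.append(s["tcp_pos"])
print(s["clock"],np.mean(P,0).round(5),np.mean(F,0).round(2),np.std(F,0).round(2),s["grip_force"])
E
python3 avg.py
python3 -m jog '[0.0003,-0.005,0,0,0,0,-1, 0.0003,-0.005,0,0,0,0,-1, 0.0003,-0.005,0,0,0,0,-1, 0.0003,-0.005,0,0,0,0,-1]' >/dev/null; python3 avg.py
```

```text
6.3333 [ 0.55934 -0.11673  0.04623] [-0.63  1.63  6.4 ] [0.15 0.56 0.47] 25.310523987282068
6.9667 [ 0.55946 -0.11871  0.04621] [-0.7  -1.63  5.35] [0.63 0.4  0.5 ] 25.243308171629906
```

```bash

python3 -m jog '[0.0003,-0.005,0,0,0,0,-1, 0.0003,-0.005,0,0,0,0,-1, 0.0003,-0.005,0,0,0,0,-1]' >/dev/null; python3 avg.py
python3 -m jog '[0.0003,-0.005,0,0,0,0,-1, 0.0003,-0.005,0,0,0,0,-1, 0.0003,-0.005,0,0,0,0,-1]' >/dev/null; python3 avg.py
```

```text
7.5167 [ 0.55955 -0.12006  0.04623] [-0.68 -2.59  5.65] [0.35 0.37 1.67] 25.41127505362965
8.0667 [ 0.5596  -0.12063  0.04622] [-0.51 -1.68  5.91] [0.18 0.42 1.12] 25.456582212354988
```

```bash

python3 -m jog '[0.0002,-0.0025,0,0,0,0,-1, 0.0002,-0.0025,0,0,0,0,-1, 0.0002,-0.0025,0,0,0,0,-1]' >/dev/null; python3 avg.py
python3 -m jog '[0.0002,-0.0025,0,0,0,0,-1, 0.0002,-0.0025,0,0,0,0,-1, 0.0002,-0.0025,0,0,0,0,-1]' >/dev/null; python3 avg.py
```

```text
8.6167 [ 0.55959 -0.12073  0.04621] [-0.75 -0.65  5.89] [0.14 0.46 0.64] 25.298164340201765
9.1667 [ 0.55961 -0.12081  0.04622] [-0.86  1.    6.  ] [0.33 0.54 0.42] 25.32908227527514
```

```bash

python3 -m jog '[0.0002,-0.0025,0,0,0,0,-1, 0.0002,-0.0025,0,0,0,0,-1, 0.0002,-0.0025,0,0,0,0,-1]' >/dev/null; python3 avg.py
python3 -m jog '[0.0002,-0.0025,0,0,0,0,-1, 0.0002,-0.0025,0,0,0,0,-1, 0.0002,-0.0025,0,0,0,0,-1]' >/dev/null; python3 avg.py
```

```text
9.7167 [ 0.5596  -0.12087  0.04622] [-0.54  2.21  6.59] [0.34 0.51 0.45] 25.371184847317636
10.2667 [ 0.55959 -0.12093  0.04621] [-0.69  3.63  7.27] [0.65 0.64 0.38] 25.424636816605926
```

```bash

python3 -m jog '[-0.0003,0.005,0,0,0,0,-1, -0.0003,0.005,0,0,0,0,-1, -0.0003,0.005,0,0,0,0,-1, -0.0003,0.005,0,0,0,0,-1]' >/dev/null; python3 avg.py
python3 - <<'E'
from h import *
p,d=eyes.read_camera("top"); cv2.imwrite("pics/t2.png",cv2.resize(p[190:350,235:485,::-1],None,fx=3.2,fy=3.2,interpolation=2))
E
```

```text
10.9 [ 0.55961 -0.12082  0.04622] [-0.77  0.83  6.66] [0.42 0.34 0.55] 25.332068209536374
```

View pics/t2.png

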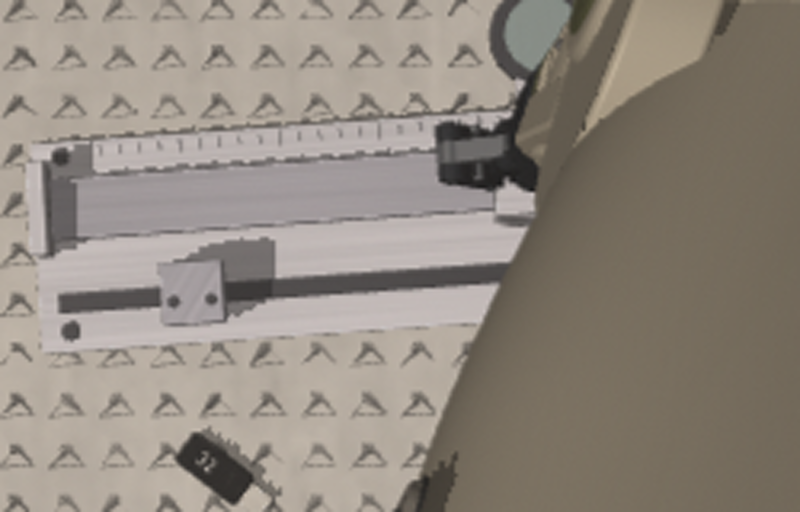

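The top view shows the carriage's left edge moved from crop x≈342 to x≈495, about 72–74 mm, with the stick and plain block undisturbed. The force is near zero and the position holds firm in the detent, so I'm handing in.

```bash
python3 -c "
from workcell import env
print(env.hand_in())"
```

```text
the job is handed in; nothing more can be done
None
```

I slid the carriage about 74 mm to the plunger block and handed the job in with the ball in the notch, going by the force felt (pull onward, then push back); the arm is still and holding the knob at about 25 N, and I meant to touch nothing loose, though the last picture confirmed only the memory stick, as the arm hid the rest.

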